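# Press a label holder home behind the sprung lip of a wheel rack

### The arm

A 6-joint arm with a two-finger parallel gripper is mounted at the origin on the work surface. World frame = base frame: x ahead of the robot, y to its left, z up, the work surface at z = 0. Lengths are in m, angles in rad, forces in N, time in s.
With the tool pointing down it reaches from about 0.4 to 0.825 m from the base axis. Payload 7 kg.
Tool frame: the origin (TCP) lies at the very end of the fingers, on their centre line; the grasp point (between the pads) lies 19 mm behind it (tcp_to_grasp is the distance from the TCP to the grasp point, in m); z points along the fingers, x is the direction in which the jaws open and shut, and the axes are right-handed (so a half turn about z gives the same grasp; the last joint's range is limited). The gripper opens to 85 mm and grips with 20 to 120 N. Pads are 22 mm wide; open, the fingers measure 114 mm over their backs; the gripper's body (76 mm by 85 mm) begins 54 mm behind the grasp point. The pads swing forward as they close: fully open they stand 13 mm farther back than shut.
Start: joints at [1.401, 0.359, 0.012, 0, -1.224, -0.288], TCP at [0.298, 0.605, 0.231] pointing down, gripper open.
Joint ranges: [-3.07, 3.07], [-1.43, 2.12], [-1.02, 1.25], [-3.03, 1.67], [-3.05, -0], [-3.03, 3.03]. Speed limits (rad/s): [2.39, 2.39, 3.01, 3.14, 3.14, 3.14].

### API

Orientations are given as a 3x3 rotation matrix whose columns are the frame's x, y, z axes.
In Python, from plant import * gives the robot as it stands. Calls block until the motion is done:
- move_to(position, orientation): joint-space move of the TCP to a pose.
- move_straight(position, speed=0.15, orientation=None, f_stop=None): straight line of the TCP; orientation=None keeps the orientation; speed is the mean speed in m/s. With f_stop (N) it stops when the force on the tool has changed by that much, and returns True; else False.
- movej(angles): joint-space move.
- let_go() and close_gripper(): open the fingers fully, or close them until they stop; the grip force is fixed at half the most.
- sleep(seconds).
- inverse_kinematics(position, orientation): joint angles nearest the present ones, or None.
- get_obs(): the state.
- capture(name): name is "side" or "top" or "wrist"; returns a dict with "img" (480x640x3 uint8, red, green, blue), "range_z" (480x640 float32, m along the optical axis (not along the pixel's ray), 0 where there is no reading), "vfov" (degrees; the focal length in pixels is half the picture's height over the tangent of half this angle, whatever the lens; pixels are square), "cx", "cy" (the principal point, pixels), "rvec" (rotation vector, rad) and "tvec" (3), from world to camera coordinates, as OpenCV has them; the wrist camera has in their place "T_tool_cam" (4x4, takes a point from camera to tool coordinates, whose origin is the TCP and whose axes are the tool frame's). Camera axes: x right, y down, z forward; pixel columns grow to the right and rows downward; lengths in m; the calibration is good to about 2 mm. A picture is of the moment at which its call begins: read the wrist's pose just before it.
A pose or a line that the arm cannot do raises IKError and nothing moves.
- hand_in(): hands the job in, once; it reports no verdict.
Trained networks look in a picture, given as the dict that the camera call returned (one of the last four; its "shot" number tells which), for a name from the list of things; names that differ only in an ending like _2 or _b are one class to them, and where a whole thing is asked for, a point or a joint stands for the part that bears it (a point fixed in the world has none). Each returns a list of dicts, best first, with "score" (0 to 1); they miss things now and then, are a little off and sometimes report something else, mostly with a low value. They report only what shows in the picture. A call takes as long as a camera call. They do not tell look-alikes from the thing itself.
- regions_of(picture, thing): "region" (480x640 bool, what is visible of it) and "point" ([column, row] in pixels, amid what is visible of it).
The state is a dict: "clock": time; "q": joint angles; "qd": joint speeds; "joint_torque": joint torques, N m; "tcp_pos": TCP position; "eef_rot": TCP orientation; "contact_force": force on the tool from outside, world axes, zero at the start; "torque": the same for the moment, N m; "finger_gap": finger opening in m.
Only numpy, scipy, OpenCV 4.12 (cv2) and the standard library are available. Lean on these libraries where they do the work, as an engineer would, in place of code of your own. Each camera call takes 0.05 s, during which the arm holds its last target.

### The job

One of the three bays of the bench rack of copper engraving wheels has no label holder yet. Take the spare label holder out of the wooden stand and, card facing outwards like the others, push it straight down behind the sprung lip of that bay's rail, in the middle of the bay, until it is fully home on the floor of the rail; leave the other things on the bench alone. Finish while you still hold it firmly pressed down there, so that I can tighten the lock screws: do not let go.

Things in the scene. Friction and masses are not known exactly. Their poses are not given: they have to be found in the camera images.
- holder: Spare aluminium label holder, loose, 70 g, 64 mm wide (y), 96 mm tall (z), upright in the stand's middle groove (may lean 0.1 rad). Origin: middle of its lower edge; x towards its card side. Tongue 4 mm thick (x -2 to 2 mm), round lower edge, bare up to z = 46 mm; above it, on the front only, a card frame (x to 5 mm); on top a pull bar to grip, 10 mm thick (x -5 to 5 mm), z 78 to 96 mm.
- holder_card (a point): Middle of the card's face on the spare holder: 5 mm in front (+x) of the holder's origin and 64 mm above it.
- stand: Wooden stand, fixed, 76 mm (x) by 100 mm (y) by 34 mm high, three parallel grooves along its y. Origin: centre of its underside. The spare holder stands in the middle groove (6 mm wide, 22 mm deep, its floor 12 mm above the bench), card towards the stand's +x.
- rack: Fixed green steel box, 128 mm deep, 328 wide, 88 high; three bays side by side along y (pitch 106 mm), copper wheels on spindles up to 41 mm above its top, 40 mm or more behind the front face. Origin: on the bench below the middle of the front face; x points out of that face, AWAY from the robot. Along this face runs the label rail: a trough whose rear wall is the face, with a sprung lip for each bay.
- rail_left (a point): Point on the rail's floor (40 mm above the bench) in the middle of the +y bay, 2 mm in front of the rack's face: a holder's origin lies here when it is fully home. Axes as the rack's.
- rail_mid (a point): The same point for the middle bay.
- rail_right (a point): The same point for the -y bay.
- lip_left (a joint): Opening angle (rad, 0 = shut) of the +y bay's lip, a grey plastic blade 88 mm wide hinged at the rail's floor, sprung towards the rack. Its ridge, 21 mm above the floor, is 3 mm from the rack's face at rest; the 4 mm tongue forces it open. Above, it flares to a mouth: upper edge 40 mm above the floor, 9 mm from the face. Passing the ridge takes some 5 to 10 N; friction then grips the tongue.
- lip_mid (a joint): The same for the middle bay's lip.
- lip_right (a joint): The same for the -y bay's lip.
- rail_floor: Floor of the label rail, an aluminium strip along the rack's front edge on which a holder's lower edge bears when fully home. Origin: on its upper face, mid rack, at the front face.
- fitted_1: A like label holder already fitted (fixed) in one of the bays, with that bay's wheels. Origin and axes as the spare holder's, so it coincides with one of the three rail points. Its lip joint reads about 0. Top of its pull bar 136 mm above the bench.
- fitted_2: The other label holder already fitted (fixed), in another bay. The remaining bay is the free one.
- tumbler: Glass tumbler, 74 mm across, 90 mm tall, loose. Bystander. Origin: centre of its underside.
- ink: Small ink jar, 42 mm across, 50 mm tall, loose. Bystander. Origin: centre of its underside.
- brush: Fine brush, 170 mm long, 7 mm thick, lying on the bench, loose. Bystander.
Not all that is in view belongs to the job. There is more than one size of the holder; the one meant has the size given above.

How it is judged:
At the end, for the whole second after the job is handed in: Holder upright behind the free bay's lip, card outwards, square to the rail (0.08 rad), within 10 mm of mid-bay, lower edge within 2 mm of the rail's floor, at rest; the fingers still hold or press it (over 3 N) and it bears on the rail's floor with over 4 N (((x of holder in the frame of rail_left between -0.004 and 0.004 m and y of holder in the frame of rail_left between -0.01 and 0.01 m and z of holder in the frame of rail_left between -0.002 and 0.002 m and x of holder_card in the frame of rail_left between 0 and 0.012 m and angle between the y axis of holder and the y axis of rail_left, either way round below 0.08 rad) or (x of holder in the frame of rail_mid between -0.004 and 0.004 m and y of holder in the frame of rail_mid between -0.01 and 0.01 m and z of holder in the frame of rail_mid between -0.002 and 0.002 m and x of holder_card in the frame of rail_mid between 0 and 0.012 m and angle between the y axis of holder and the y axis of rail_mid, either way round below 0.08 rad) or (x of holder in the frame of rail_right between -0.004 and 0.004 m and y of holder in the frame of rail_right between -0.01 and 0.01 m and z of holder in the frame of rail_right between -0.002 and 0.002 m and x of holder_card in the frame of rail_right between 0 and 0.012 m and angle between the y axis of holder and the y axis of rail_right, either way round below 0.08 rad)) and angle between holder's own z axis and vertical below 0.08 rad and contact force between holder and rail_floor above 4 N and contact force between the fingers and holder above 3 N and linear speed of holder below 0.01 m/s); the arm keeps its last pose, push and grip.
It fails at once if a bystander (tumbler) is pushed more than 30 mm from its place (distance of tumbler from where it was at the start of the episode above 0.03 m).
It fails at once if a bystander (ink) is pushed more than 30 mm from its place (distance of ink from where it was at the start of the episode above 0.03 m).
It fails at once if a bystander (brush) is pushed more than 30 mm from its place (distance of brush from where it was at the start of the episode above 0.03 m).
It also fails if it takes over 48 s, if anything falls off the work surface, if the arm or the gripper's body presses on something with over 40 N, if the wrist force passes 120 N, or if a joint passes its speed limit or range.

## Working session

There is one attempt and no reset: what is moved stays moved. The work goes in short steps, each a Python script; the robot and the scene stay as the last script left them, time stands still between calls to the robot, and variables do not carry over. Pictures are saved under pics/ and viewed, and the job is handed in when it is done.

```bash
ls; mkdir -p pics
cat > h.py <<'E'
import numpy as np, cv2
from plant import *
def save(c,n):
    cv2.imwrite('pics/'+n,cv2.cvtColor(c['img'],cv2.COLOR_RGB2BGR))
def camT(c,obs=None):
    if 'rvec' in c:
        R,_=cv2.Rodrigues(np.array(c['rvec'],float)); t=np.array(c['tvec'],float).reshape(3)
        return R.T, -R.T@t
    T=np.array(c['T_tool_cam']); R=np.array(obs['eef_rot']); p=np.array(obs['tcp_pos'])
    return R@T[:3,:3], R@T[:3,3]+p
def f(c): return 240/np.tan(np.radians(c['vfov'])/2)
def cloud(c,obs=None):
    z=c['range_z']; v,u=np.mgrid[:480,:640]; F=f(c)
    P=np.stack([(u-c['cx'])/F*z,(v-c['cy'])/F*z,z],-1)
    R,t=camT(c,obs); W=P@R.T+t; W[z<=0]=np.nan
    return W
E
python3 - <<'E'
from h import *
import pickle
o=get_obs(); print(o['clock'],o['tcp_pos'],o['contact_force'],o['finger_gap'])
for n in ['side','top']:
    c=capture(n); save(c,n+'0.png'); c2=dict(c); pickle.dump(c2,open(n+'0.pkl','wb')); print(c['vfov'],c['cx'],c['cy'],camT(c)[1])
    for th in ['holder','stand','rack','tumbler','ink','brush']:
        for r in regions_of(c,th)[:4]: print(n,th,round(r['score'],2),r['point'],r['region'].sum())
E
```

```text
pics
0.0 [0.29812057 0.60506271 0.23037718] [ 0.32454459  0.26845942 -0.53592201] 0.08559772830741069
57.017576088925644 319.9760854774748 240.16063642880724 [-0.04411217 -0.60456947  0.65027909]
side holder 0.95 [361.4, 283.4] 436
side holder 0.73 [393.8, 316.7] 744
side holder 0.6 [367.5, 378.0] 711
side stand 0.7 [386.5, 341.2] 1916
side rack 0.57 [272.1, 252.7] 6394
side tumbler 0.9 [372.5, 243.3] 1212
side ink 0.68 [314.9, 206.3] 302
side brush 0.58 [463.4, 280.9] 199
55.57457849548979 314.278524728809 242.74689172400093 [ 0.49281639 -0.04196781  0.878202  ]
top holder 0.73 [389.3, 252.7] 150
top holder 0.68 [480.3, 352.5] 477
top holder 0.57 [457.7, 289.2] 418
top stand 0.62 [449.4, 289.5] 2039
top rack 0.81 [235.2, 276.8] 13525
top tumbler 0.8 [348.5, 188.8] 1490
top ink 0.81 [214.0, 161.0] 458
top brush 0.78 [446.8, 163.8] 236
```

View pics/side0.png

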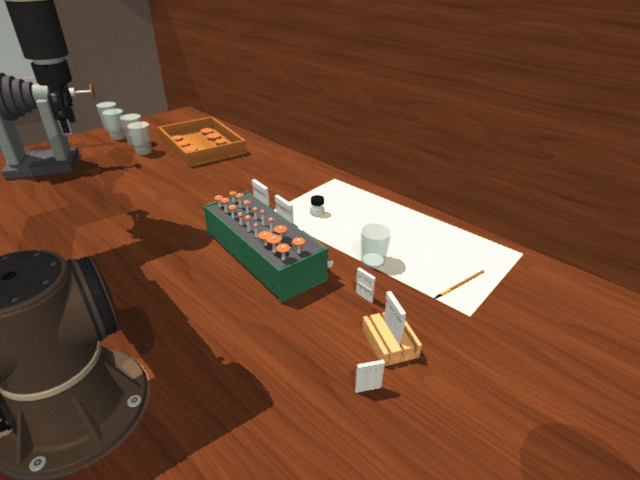

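View pics/top0.png

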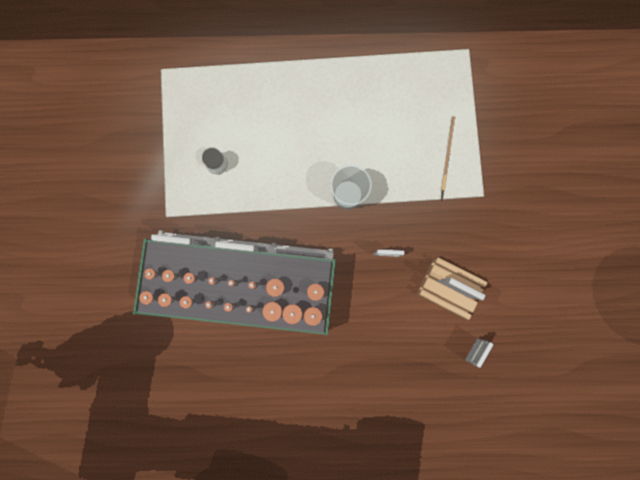

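Side and top both show the two fitted holders in the left (+y) and middle bays, at top (172,239) and (235,245). The right bay, around (303,252), is free. There are three loose candidates: one standing in the stand at top (460,287), a small one on the bench at (389,252), and one on the bench at (480,352). The one in the stand's middle groove fits the description. I'll measure it next and confirm in a crop.

Run:
```python
from h import *
import pickle
c=pickle.load(open('top0.pkl','rb')); s=pickle.load(open('side0.pkl','rb'))
a=cv2.resize(c['img'][235:380,370:510],None,fx=4,fy=4,interpolation=cv2.INTER_CUBIC)[:580,:400]
a=cv2.resize(c['img'][235:375,365:505],(400,400),interpolation=cv2.INTER_CUBIC)
b=cv2.resize(s['img'][260:400,335:475],(400,400),interpolation=cv2.INTER_CUBIC)
cv2.imwrite('pics/crop1.png',np.hstack([a,b])[:,:,::-1])
a=cv2.resize(c['img'][225:340,130:345],None,fx=3.6,fy=3.6,interpolation=cv2.INTER_CUBIC)
cv2.imwrite('pics/crop2.png',a[:,:,::-1])
W=cloud(c)
ok=(W[...,0]>0.2)&(W[...,0]<.8)
# rack points: top plane
reg={}
def box(u0,u1,v0,v1): 
    return W[v0:v1,u0:u1].reshape(-1,3)
for name,b in dict(stand=(415,495,250,325),near=(462,500,333,372),small=(370,410,240,262),rack=(130,340,225,340)).items():
    p=box(*b); p=p[np.isfinite(p[:,2])]; 
    h=np.histogram(p[:,2],bins=np.arange(-.01,.2,.01)); print(name,dict(zip(np.round(h[1][:-1],2),h[0])))
p=box(415,495,250,325); p=p[p[:,2]>.085]; print(p.shape,p.min(0),p.max(0),p.mean(0)); 
for z0 in (.085,.09,.095,.1,.105): print(z0,(p[:,2]>z0).sum())
w=p[p[:,2]>.1]
if len(w)>5: print(cv2.minAreaRect((w[:,:2]*1000).astype(np.float32)))
q=box(415,495,250,325); q=q[(q[:,2]>.028)&(q[:,2]<.04)]; print('stand',cv2.minAreaRect((q[:,:2]*1000).astype(np.float32)))
q=box(130,340,225,340); q=q[(q[:,2]>.075)&(q[:,2]<.095)]; print('rack',cv2.minAreaRect((q[:,:2]*1000).astype(np.float32)),q.mean(0))
q=box(130,340,225,340); q=q[(q[:,2]>.123)]; q=q[q[:,0]>.47];print('fit', q.min(0),q.max(0))
for n,b in dict(tum=(325,375,160,215),ink=(195,245,140,180)).items():
    p=box(*b); p=p[p[:,2]>.03]; print(n,p.min(0),p.max(0))
```

```text
stand {np.float64(-0.01): np.int64(1278), np.float64(0.0): np.int64(2286), np.float64(0.01): np.int64(320), np.float64(0.02): np.int64(157), np.float64(0.03): np.int64(1553), np.float64(0.04): np.int64(29), np.float64(0.05): np.int64(30), np.float64(0.06): np.int64(33), np.float64(0.07): np.int64(10), np.float64(0.08): np.int64(5), np.float64(0.09): np.int64(30), np.float64(0.1): np.int64(222), np.float64(0.11): np.int64(24), np.float64(0.12): np.int64(0), np.float64(0.13): np.int64(0), np.float64(0.14): np.int64(0), np.float64(0.15): np.int64(0), np.float64(0.16): np.int64(0), np.float64(0.17): np.int64(0), np.float64(0.18): np.int64(0)}
near {np.float64(-0.01): np.int64(367), np.float64(0.0): np.int64(706), np.float64(0.01): np.int64(51), np.float64(0.02): np.int64(43), np.float64(0.03): np.int64(50), np.float64(0.04): np.int64(54), np.float64(0.05): np.int64(42), np.float64(0.06): np.int64(94), np.float64(0.07): np.int64(69), np.float64(0.08): np.int64(0), np.float64(0.09): np.int64(0), np.float64(0.1): np.int64(0), np.float64(0.11): np.int64(0), np.float64(0.12): np.int64(0), np.
[... 1523 characters left out ...]
50440038 -0.26222031  0.11217813] [ 0.48634379 -0.29009349  0.10631471]
0.085 278
0.09 276
0.095 268
0.1 246
0.105 222
((486.54150390625, -291.5193786621094), (63.468875885009766, 10.255975723266602), 61.320560455322266)
stand ((487.200927734375, -290.6358642578125), (101.08401489257812, 76.4206314086914), 61.75198745727539)
rack ((500.83148193359375, 101.79209899902344), (336.1758117675781, 141.02194213867188), 82.88797760009766) [0.50024528 0.10585224 0.08865623]
fit [ 0.47037481 -0.0386285   0.12301067] [0.58249734 0.23028715 0.14089904]
tum [ 0.6348283  -0.1379894   0.03001441] [ 0.70845088 -0.06570907  0.09411286]
ink [0.71731727 0.13358834 0.03451917] [0.75476967 0.17118397 0.05431883]
```

View pics/crop1.png

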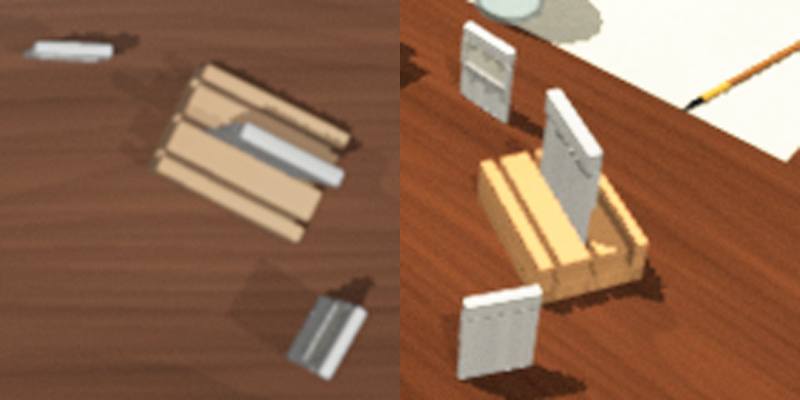

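View pics/crop2.png

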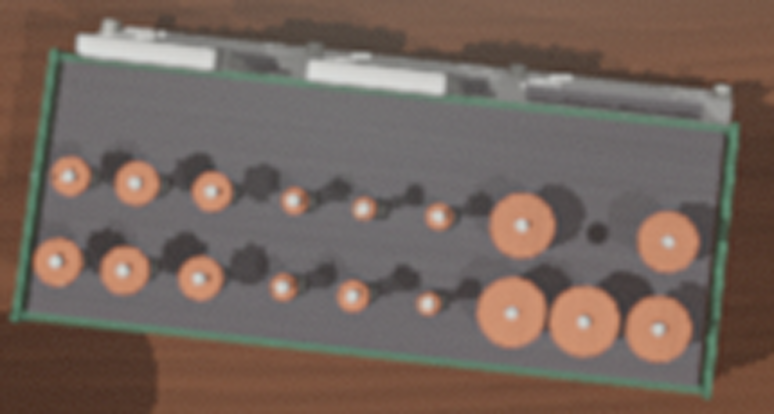

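The stand candidate's bar measures 63 x 10 mm with its top at 0.108 m (12 + 96 mm expected), so its size fits. The two bench look-alikes are only about 0.075 m tall. The free bay is the right one, -y. Its rail is empty in the crop around (610,90). Next: which way the card faces, from a wrist view, plus a precise rack pose.

Run:
```python
from h import *
import pickle
c=pickle.load(open('top0.pkl','rb'));W=cloud(c)
# rack pose from fitted bars' tops
for (u0,u1,v0,v1) in [(145,195,228,250),(208,258,235,255)]:
    p=W[v0:v1,u0:u1].reshape(-1,3); p=p[(p[:,2]>.128)]
    r=cv2.minAreaRect((p[:,:2]*1000).astype(np.float32)); print('fit',r,len(p),p[:,2].mean(), np.median(p[:,:2],0))
    l=cv2.fitLine((p[:,:2]*1000).astype(np.float32),cv2.DIST_HUBER,0,.01,.01).ravel(); print(l)
p=W[265:305,425:495].reshape(-1,3); p=p[p[:,2]>.1]
print(cv2.fitLine((p[:,:2]*1000).astype(np.float32),cv2.DIST_HUBER,0,.01,.01).ravel())
w=capture('wrist'); print(np.round(w['T_tool_cam'],3),w['vfov'])
# view pose: tilted look at card side (+n direction) 
n=np.array([.88,-.47,0]);n/=np.linalg.norm(n)
tgt=np.array([.487,-.291,.075])
T=np.array(w['T_tool_cam'])
def look(tgt,fromdir,dist):
    # camera at tgt+fromdir*dist looking at tgt; try rolls
    z=-fromdir/np.linalg.norm(fromdir); best=None
    for a in np.linspace(0,2*np.pi,36,endpoint=False):
        x0=np.cross(z,[0,0,1.]);x0/=np.linalg.norm(x0);y0=np.cross(z,x0)
        x=np.cos(a)*x0+np.sin(a)*y0;R=np.stack([x,np.cross(z,x),z],1)
        Tc=np.eye(4);Tc[:3,:3]=R;Tc[:3,3]=tgt-z*dist
        Tt=Tc@np.linalg.inv(T)
        q=inverse_kinematics(Tt[:3,3],Tt[:3,:3])
        if q is not None:
            d=np.abs(np.array(q)-get_obs()['q']).max()
            if best is None or d<best[0]: best=(d,a,Tt,q)
    return best
for sgn in (1,-1):
  for el in (30,45,60,75):
    for dist in (.25,.3):
        d=sgn*n*np.cos(np.radians(el))+np.array([0,0,np.sin(np.radians(el))])
        b=look(tgt,d,dist); print(sgn,el,dist,None if b is None else (round(b[0],2),np.round(b[3],2),np.round(b[2][:3,3],3)))
```

```text
fit ((574.2188110351562, 199.10928344726562), (63.547203063964844, 10.185320854187012), 82.86241912841797) 249 0.13603163977997676 [0.57365283 0.1978945 ]
[1.2483259e-01 9.9217784e-01 5.7368262e+02 1.9798784e+02]
fit ((561.2047729492188, 93.83650207519531), (63.81407928466797, 10.044846534729004), 82.97159576416016) 247 0.1364239251433857 [0.56073777 0.0933201 ]
[1.2128539e-01 9.9261767e-01 5.6083514e+02 9.3126488e+01]
[ 4.6796736e-01  8.8374573e-01  4.8621121e+02 -2.9082050e+02]
[[ 1.     0.001 -0.002  0.   ]
 [-0.001  0.963  0.269 -0.069]
 [ 0.002 -0.269  0.963 -0.144]
 [ 0.     0.     0.     1.   ]] 65.76425916718055
1 30 0.25 (np.float64(1.58), array([-0.18,  1.02,  0.58,  0.01, -2.16,  0.02]), array([ 0.569, -0.304,  0.126]))
1 30 0.3 (np.float64(1.6), array([-0.2 ,  1.09,  0.79,  0.03, -2.29,  0.04]), array([ 0.607, -0.324,  0.151]))
1 45 0.25 (np.float64(1.56), array([-0.16,  0.82,  0.35,  0.04, -1.88, -0.05]), array([ 0.555, -0.296,  0.144]))
1 45 0.3 (np.float64(1.57), array([-0.17,  0.85,  0.5 ,  0.05, -2.  , -0.03]), array([ 0.586, -0.313,  0.18 ]))
1 60 0.25 (np.float64(1
[... 634 characters left out ...]
, -0.255,  0.162]))
-1 45 0.25 (np.float64(1.83), array([-0.43, -0.05, -0.67, -0.61, -0.35, -2.07]), array([ 0.426, -0.286,  0.151]))
-1 45 0.3 (np.float64(1.95), array([-0.45, -0.18, -0.71, -0.61, -0.41, -2.24]), array([ 0.391, -0.269,  0.183]))
-1 60 0.25 (np.float64(1.54), array([ 0.04,  0.01, -0.96,  0.83, -0.55, -1.83]), array([ 0.468, -0.254,  0.163]))
-1 60 0.3 (np.float64(1.38), array([ 0.15, -0.11, -0.97,  0.78, -0.67, -1.67]), array([ 0.443, -0.238,  0.204]))
-1 75 0.25 (np.float64(1.31), array([ 0.09,  0.09, -0.78,  0.57, -0.73, -1.05]), array([ 0.479, -0.255,  0.165]))
-1 75 0.3 (np.float64(1.27), array([ 0.13, -0.05, -0.84,  0.63, -0.75, -0.77]), array([ 0.458, -0.246,  0.211]))
```

Run:
```python
from h import *
import pickle
movej([-0.13,  0.58,  0.17,  0.09, -1.65,  0.04])
o=get_obs(); w=capture('wrist'); save(w,'w1.png'); pickle.dump((w,o),open('w1.pkl','wb'));print(o['clock'],o['tcp_pos'])
```

```text
4.0417 [ 0.55330509 -0.29790228  0.20498534]
```

View pics/w1.png

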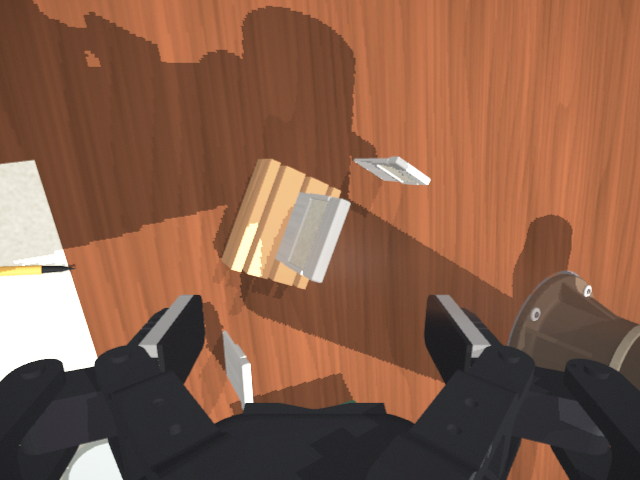

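Run:
```python
from h import *
import pickle
w,o=pickle.load(open('w1.pkl','rb'))
a=cv2.resize(w['img'][145:300,210:440],None,fx=3.4,fy=3.4,interpolation=cv2.INTER_CUBIC)
cv2.imwrite('pics/crop3.png',a[:,:,::-1])
W=cloud(w,o); p=W[150:300,215:355].reshape(-1,3); p=p[np.isfinite(p[:,2])]
t=p[(p[:,2]>.102)]; print(len(t),t.mean(0),cv2.minAreaRect((t[:,:2]*1000).astype(np.float32)))
s=p[(p[:,2]>.03)&(p[:,2]<.038)]; print(cv2.minAreaRect((s[:,:2]*1000).astype(np.float32)))
n=np.array([.8837,-.468]); 
for z0 in np.arange(.035,.11,.005):
    k=p[(p[:,2]>z0)&(p[:,2]<z0+.005)]; d=(k[:,:2]-[.4868,-.2911])@n*1000
    print(round(z0,3),len(k),np.round(np.percentile(d,[5,50,95]),1))
```

```text
1343 [ 0.48923765 -0.29308211  0.10780607] ((488.03472900390625, -292.5788879394531), (64.19794464111328, 10.920087814331055), 61.02088165283203)
((488.4396057128906, -290.8319091796875), (100.23773193359375, 76.94993591308594), 61.9731559753418)
0.035 2734 [-19.5  14.9  37.8]
0.04 187 [2.5 3.  3.6]
0.045 185 [2.6 3.  3.6]
0.05 130 [2.7 3.2 3.7]
0.055 48 [5.3 5.9 6.3]
0.06 350 [3.7 5.4 6.4]
0.065 228 [3.6 4.1 6.2]
0.07 245 [3.5 4.1 6. ]
0.075 246 [3.5 4.2 6.2]
0.08 256 [3.5 4.1 6.2]
0.085 236 [3.6 4.2 6.3]
0.09 144 [5.1 6.  6.5]
0.095 298 [5.5 6.2 6.7]
0.1 304 [5.4 6.1 6.7]
0.105 1113 [-2.4  3.   6.4]
```

View pics/crop3.png

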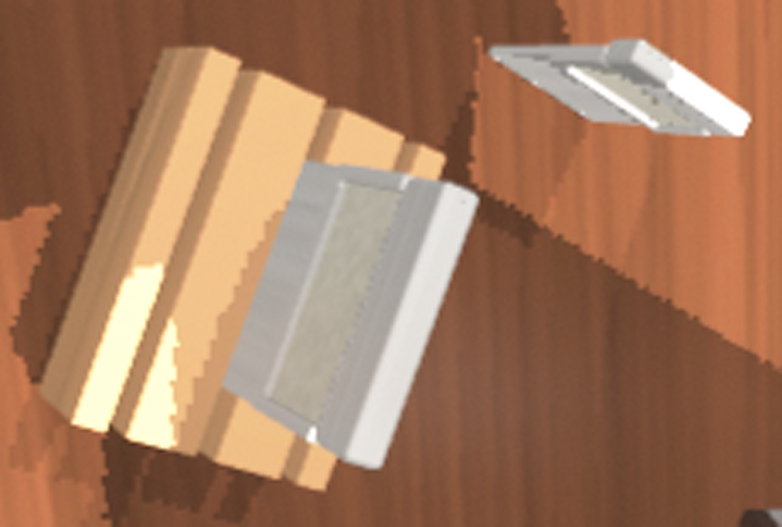

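The crop shows the card window (340,300) on the face turned away from the robot (stand +x). The holder stands upright: tongue face and bar face are 3.0 mm apart along its normal, as they should be. Next is a wrist view of the free bay.

```bash
cat >> h.py <<'E'
def look(tgt,fromdir,dist,T):
    z=-fromdir/np.linalg.norm(fromdir); best=None
    q0=np.array(get_obs()['q'])
    for a in np.linspace(0,2*np.pi,36,endpoint=False):
        x0=np.cross(z,[0,0,1.]);x0/=np.linalg.norm(x0);y0=np.cross(z,x0)
        x=np.cos(a)*x0+np.sin(a)*y0;R=np.stack([x,np.cross(z,x),z],1)
        Tc=np.eye(4);Tc[:3,:3]=R;Tc[:3,3]=tgt-z*dist
        Tt=Tc@np.linalg.inv(T)
        q=inverse_kinematics(Tt[:3,3],Tt[:3,:3])
        if q is not None and Tt[2,3]>.17:
            d=np.abs(np.array(q)-q0).max()
            if best is None or d<best[0]: best=(d,a,Tt,q)
    return best
E
python3 - <<'E'
from h import *
import pickle
w,o=pickle.load(open('w1.pkl','rb'));T=np.array(w['T_tool_cam'])
rx=np.array([np.cos(.123),-np.sin(.123),0])
b=None
for el in (75,80,85):
    d=rx*np.cos(np.radians(el))+np.array([0,0,np.sin(np.radians(el))])
    b=look(np.array([.55,.02,.09]),d,.31,T)
    if b: break
print(el,b[0],b[3],b[2][:3,3])
movej(b[3])
o=get_obs(); w=capture('wrist'); save(w,'w2.png'); pickle.dump((w,o),open('w2.pkl','wb'));print(o['clock'],o['tcp_pos'])
E
```

```text
75 0.5926558680997197 [ 0.44612992  0.18751878 -0.22968947  0.08131588 -1.20836972  0.63261072] [0.56591976 0.02733921 0.24455592]
5.3417 [0.56610373 0.02677212 0.24430885]
```

View pics/w2.png

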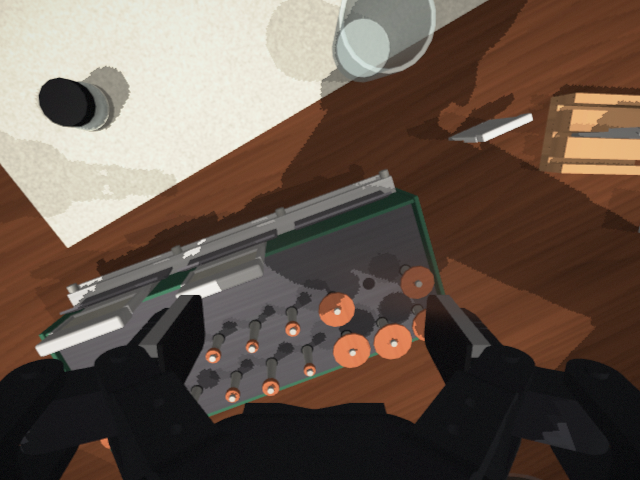

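The view shows the free right bay's rail and lip from about (280,235) to (390,185), empty, with the middle bay's bar at (225,280) beside it. I'll measure the face and lip there.

Run:
```python
from h import *
import pickle
w,o=pickle.load(open('w2.pkl','rb')); W=cloud(w,o)
a=cv2.resize(w['img'][165:265,250:420],None,fx=4.6,fy=4.6,interpolation=cv2.INTER_CUBIC)
cv2.imwrite('pics/crop4.png',a[:,:,::-1])
tp=pickle.load(open('top0.pkl','rb')); Wt=cloud(tp)
rx=np.array([np.cos(.123),-np.sin(.123)]); ry=np.array([-rx[1],rx[0]])
O=np.array([.548,-.0117])  # guess of rail_right xy
for nm,C in (('wrist',W),('top',Wt)):
    p=C.reshape(-1,3); p=p[np.isfinite(p[:,2])]; X=(p[:,:2]-O)@rx*1000; Y=(p[:,:2]-O)@ry*1000; Z=p[:,2]*1000
    g=(np.abs(Y)<40)
    top=g&(Z>84)&(Z<93)&(X<10)&(X>-40)
    # front edge of rack top per y
    for y0 in (-30,-15,0,15,30):
        k=top&(abs(Y-y0)<6); print(nm,'face edge y',y0,np.round(np.percentile(X[k],[98,100]),1),round(np.median(Z[k]),1))
        k=g&(Z>70)&(Z<83)&(abs(Y-y0)<6)&(X>0)&(X<40); 
        if k.sum(): print('   lip top x',k.sum(),np.round(np.percentile(X[k],[5,50,95]),1),round(np.percentile(Z[k],95),1))
    # rack ends
    k=(Z>84)&(Z<93)&(X<0)&(X>-110)&(abs(Y)<80); print(nm,'rack -y end',np.percentile(Y[k],[0,1]),'expect -58')
    k=(Z>65)&(Z<86)&(X>3)&(X<25)&(abs(Y)<100)
    print(nm,'lip y ext',np.histogram(Y[k],np.arange(-70,60,5)))
    # fitted mid bar
    k=(Z>128)&(Z<142)&(X>-15)&(X<15)&(abs(Y-106)<50); print(nm,'mid bar',k.sum(),np.percentile(X[k],[2,50,98]),np.percentile(Y[k],[1,50,99]),np.median(Z[k]))
```

```text
wrist face edge y -30 [-0.4  0. ] 88.9
   lip top x 52 [ 5.7  9.3 10.6] 81.6
wrist face edge y -15 [-0.5 -0. ] 88.8
   lip top x 53 [ 5.4  9.2 10.6] 81.9
wrist face edge y 0 [-0.5 -0.2] 89.0
   lip top x 51 [ 5.6  9.2 10.6] 81.7
wrist face edge y 15 [-0.4 -0.2] 88.9
   lip top x 51 [ 5.6  9.3 10.6] 82.1
wrist face edge y 30 [-0.4 -0.1] 88.9
   lip top x 51 [ 5.6  9.2 10.5] 81.6
wrist rack -y end [-61.84593021 -59.90899123] expect -58
wrist lip y ext (array([ 0,  0,  0,  0,  0, 15, 27, 23, 26, 24, 25, 23, 25, 23, 26, 24, 25,
       24, 21, 25, 23, 24, 23,  0,  0]), array([-70, -65, -60, -55, -50, -45, -40, -35, -30, -25, -20, -15, -10,
        -5,   0,   5,  10,  15,  20,  25,  30,  35,  40,  45,  50,  55]))
wrist mid bar 1255 [-2.76869606  3.74427354  6.78023662] [ 74.47514876 101.49287388 136.1203952 ] 136.5560462534215
top face edge y -30 [-2.2 -1.8] 88.6
   lip top x 24 [4.3 6.9 9.2] 81.7
top face edge y -15 [-2.4 -1.6] 88.7
   lip top x 27 [4.2 6.8 9.3] 80.6
top face edge y 0 [-2.4 -1.8] 88.6
   lip top x 23 [4.3 6.3 9.1] 81.4
top face edge y 15 [-2.3 -1.9] 88.7
   lip top x 24 [4.2 6.2 9.2] 81.5
top face edge y 30 [-2.4 -2. ] 88.8
   lip top x 24 [4.4 6.4 9.2] 82.0
top rack -y end [-61.22157843 -60.11330729] expect -58
top lip y ext (array([ 0,  0,  0,  0,  0,  6, 13, 14, 12, 10, 12, 12, 12, 14, 11,  9, 13,
       13, 12, 12, 10, 12, 12,  0,  0]), array([-70, -65, -60, -55, -50, -45, -40, -35, -30, -25, -20, -15, -10,
        -5,   0,   5,  10,  15,  20,  25,  30,  35,  40,  45,  50,  55]))
top mid bar 247 [-4.79685472 -0.11008863  4.83672256] [ 74.71060098 105.70143164 137.49020898] 136.61945197812742
```

View pics/crop4.png

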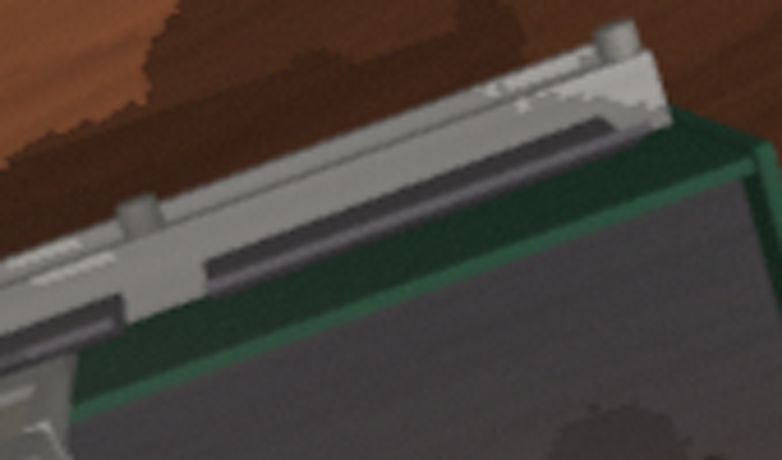

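```bash
cat >> h.py <<'E'
def Rt(yaw,s):  # yaw of holder +x normal; tool down
    x=s*np.array([np.cos(yaw),np.sin(yaw),0]); z=np.array([0,0,-1.])
    return np.stack([x,np.cross(z,x),z],1)
YH=-np.radians(28.3); YR=-.123
H=np.array([.4870,-.2914]); RR=np.array([.548,-.0117])
E
python3 - <<'E'
from h import *
for s in (1,-1):
    for p,y in ((np.r_[H,.08],YH),(np.r_[H,.2],YH),(np.r_[RR,.2],YR),(np.r_[RR,.108],YR)):
        q=inverse_kinematics(p,Rt(y,s)); print(s,p,None if q is None else np.round(q,2))
print(get_obs()['q'])
E
```

```text
1 [ 0.487  -0.2914  0.08  ] [-0.19  0.33 -0.42  0.   -0.82  2.84]
1 [ 0.487  -0.2914  0.2   ] [-0.19  0.21 -0.27  0.   -1.09  2.84]
1 [ 0.548  -0.0117  0.2   ] [ 0.34  0.17 -0.32  0.   -1.08  2.68]
1 [ 0.548  -0.0117  0.108 ] [ 0.34  0.27 -0.43  0.   -0.87  2.68]
-1 [ 0.487  -0.2914  0.08  ] [-0.19  0.33 -0.42  0.   -0.82 -0.3 ]
-1 [ 0.487  -0.2914  0.2   ] [-0.19  0.21 -0.27  0.   -1.09 -0.3 ]
-1 [ 0.548  -0.0117  0.2   ] [ 0.34  0.17 -0.32  0.   -1.08 -0.46]
-1 [ 0.548  -0.0117  0.108 ] [ 0.34  0.27 -0.43  0.   -0.87 -0.46]
[ 0.44449393  0.18894603 -0.2290564   0.08140033 -1.20881687  0.63206735]
```

Run:
```python
from h import *
import pickle
R=Rt(YH,-1)
move_to(np.r_[H,.2],R)
move_straight(np.r_[H,.082],speed=.12)
o=get_obs(); print(o['clock'],o['tcp_pos'],o['contact_force'])
close_gripper()
o=get_obs(); print(o['clock'],o['tcp_pos'],o['contact_force'],o['finger_gap'])
c=capture('top'); save(c,'t2.png'); c=capture('side'); save(c,'s2.png')
```

```text
7.7833 [ 0.48759388 -0.29149301  0.08272089] [-0.4302505  -0.41995265  0.66362748]
8.4583 [ 0.48716657 -0.2915318   0.0822141 ] [-0.51177003 -0.86915733  2.54144513] 0.00879339773284629
```

View pics/s2.png

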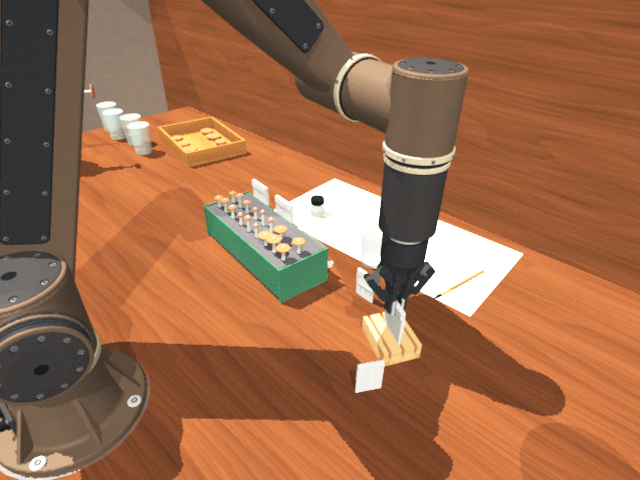

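Run:
```python
from h import *
import pickle
move_straight(np.r_[H,.25],speed=.15)
o=get_obs(); print(o['clock'],o['tcp_pos'],o['contact_force'],o['finger_gap'])
# hover: in front by 20 mm of rail point
rx=np.array([np.cos(YR),np.sin(YR)])
move_to(np.r_[RR+rx*.0034,.25],Rt(YR,-1))
o=get_obs(); print(o['clock'],o['tcp_pos'],o['contact_force'],o['finger_gap'],o['eef_rot'])
for n in ('wrist','side','top'):
    c=capture(n); save(c,n+'3.png'); pickle.dump((c,o),open(n+'3.pkl','wb'))
```

```text
9.825 [ 0.48646027 -0.29114192  0.24891553] [-0.09235905  0.82044148  0.1000009 ] 0.008279320217264017
10.9333 [ 0.55125293 -0.01280194  0.24981781] [ 0.00835152 -0.15568868 -0.45469436] 0.008568434005430307 [[-9.92350664e-01  1.23450294e-01 -4.29692716e-04]
 [ 1.23450439e-01  9.92350684e-01 -3.29007404e-04]
 [ 3.85789800e-04 -3.79536471e-04 -9.99999854e-01]]
```

View pics/wrist3.png

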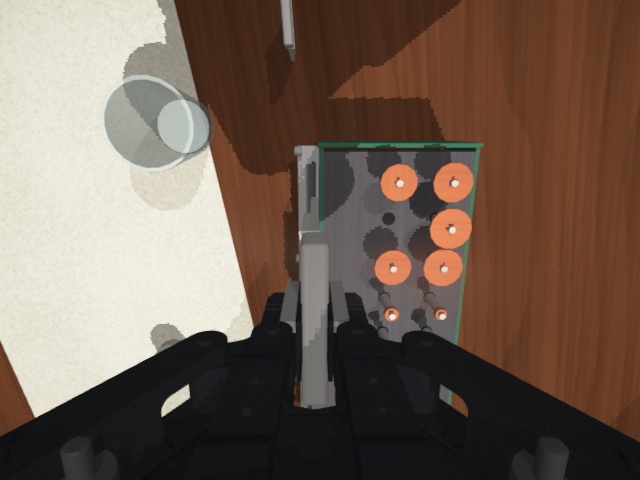

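View pics/side3.png

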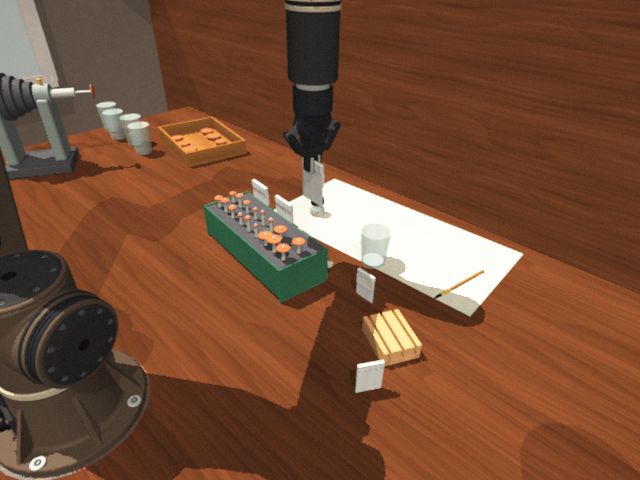

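View pics/top3.png

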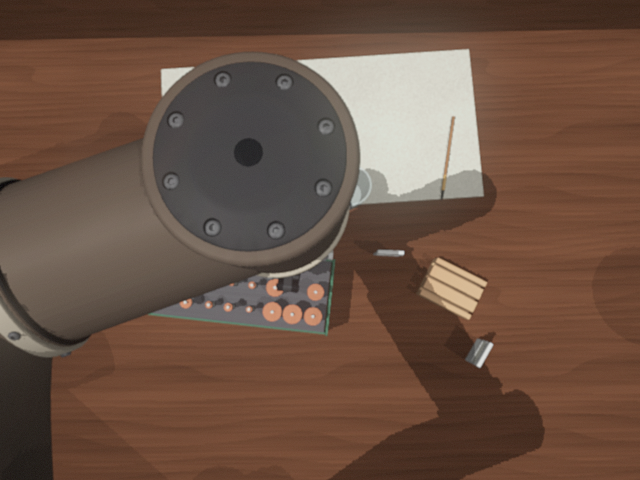

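The holder is held with its card to the left in the wrist view, which is outward from the rack. Its bar runs (315,235)-(318,405), with the free rail below at (308,190). Now I'll measure bar, face and lip in this one picture, which cancels the camera bias.

```bash
cat > m.py <<'E'
from h import *
import pickle,sys
def meas(w,o):
    W=cloud(w,o)
    rx=np.array([np.cos(YR),np.sin(YR)]); ry=np.array([-rx[1],rx[0]])
    p=W.reshape(-1,3); p=p[np.isfinite(p[:,2])]; t=np.array(o['tcp_pos'])
    X=(p[:,:2]-t[:2])@rx*1000; Y=(p[:,:2]-t[:2])@ry*1000; Z=(p[:,2]-t[2])*1000; Za=p[:,2]*1000
    k=(Z>20)&(Z<34)&(abs(X)<12)&(abs(Y)<45)
    print('bar n',k.sum(),'X',np.round(np.percentile(X[k],[1,50,99]),1),'Y',np.round(np.percentile(Y[k],[.5,50,99.5]),1),'Ztop',np.percentile(Z[k],[50,90]))
    for y0 in range(-30,31,10):
        j=k&(abs(Y-y0)<4)
        if j.sum()>5: print('  bar y',y0,np.round(np.percentile(X[j],[2,98]),1),round(np.median(Z[j]),1))
    for y0 in range(-60,0,8):
        k=(Za>84)&(Za<93)&(abs(Y-y0)<4)&(X>-40)&(X<10); l=(Za>70)&(Za<84)&(abs(Y-y0)<4)&(X>-2)&(X<20)
        print('y',y0,'face',np.round(np.percentile(X[k],[98,100]),1) if k.sum() else None,'lip',l.sum(),np.round(np.percentile(X[l],[5,50,95]),1) if l.sum() else None)
    k=(Za>84)&(Za<93)&(X<0)&(X>-110)&(abs(Y)<80); print('rack -y end',np.percentile(Y[k],[0,1]))
E
python3 - <<'E'
from m import *
w,o=pickle.load(open('wrist3.pkl','rb')); meas(w,o)
a=cv2.resize(w['img'][120:420,230:430],None,fx=2,fy=2,interpolation=cv2.INTER_CUBIC); cv2.imwrite('pics/crop5.png',a[:,:,::-1])
E
```

```text
bar n 5257 X [-10.1   0.3  10.5] Y [-32.9 -10.4  29.9] Ztop [26.62744028 27.74032911]
  bar y -30 [-4.3  5.3] 26.3
  bar y -20 [-4.5  5.1] 26.6
  bar y -10 [-11.4  11. ] 26.8
  bar y 0 [-3.9  4.9] 26.6
  bar y 10 [-4.  5.] 26.8
  bar y 20 [-4.1  5.1] 26.7
  bar y 30 [-4.2  5.2] 26.5
y -60 face [-3.1 -2.5] lip 1 [-1.8 -1.8 -1.8]
y -52 face [-4.1 -4.1] lip 0 None
y -44 face [-4.2 -4.1] lip 23 [2.4 4.9 7.4]
y -36 face [-4.2 -4.2] lip 65 [1.7 4.9 6.6]
y -28 face [-4.2 -4.2] lip 60 [1.6 4.1 6.6]
y -20 face [-4.4 -4.2] lip 60 [2.4 4.1 6.6]
y -12 face [-4.3 -4.3] lip 37 [2.5 5.  6.7]
y -4 face [-4.3 -4.3] lip 28 [4.2 5.4 6.7]
rack -y end [-60.14480675 -59.36968587]
```

View pics/crop5.png

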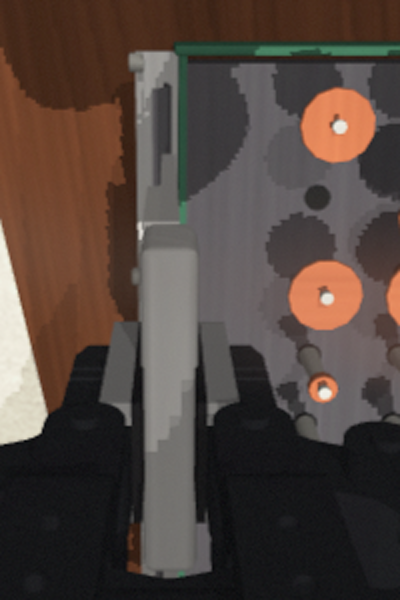

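Held bar centre is 4.65 mm in front of the face (mouth centre is 4.5), the yaw matches, and y is within 1–2 mm. The bar top is 26.6 mm above the TCP, so fully home means TCP z ≈ 0.109. Next I lower to just above the mouth and enter it.

Run:
```python
from h import *
import pickle
rx=np.array([np.cos(YR),np.sin(YR)])
P=lambda dx,z: np.r_[RR+rx*(.0034+dx),z]
def rep(t):
    o=get_obs(); d=(np.array(o['tcp_pos'])[:2]-RR-rx*.0034)@rx*1000; print(t,round(o['clock'],2),'dx',round(d,2),'z',round(o['tcp_pos'][2],4),np.round(o['contact_force'],2),round(o['finger_gap'],4)); return o
move_straight(P(0,.165),speed=.1); rep('hover')
o=get_obs(); w=capture('wrist'); save(w,'w4.png'); pickle.dump((w,o),open('wrist4.pkl','wb'))
from m import meas; meas(w,o)
s=capture('side'); save(s,'s4.png'); a=cv2.resize(s['img'][150:310,200:400],None,fx=3.5,fy=3.5,interpolation=cv2.INTER_CUBIC); cv2.imwrite('pics/s4c.png',a[:,:,::-1])
```

```text
hover 12.08 dx 0.47 z 0.1656 [-0.19 -0.4  -1.3 ] 0.0088
bar n 5232 X [-10.    0.3  10.5] Y [-33.  -10.4  29.8] Ztop [26.62489471 27.73151907]
  bar y -30 [-4.4  5.3] 26.3
  bar y -20 [-4.5  5.1] 26.6
  bar y -10 [-10.5  11.1] 26.8
  bar y 0 [-4.   4.9] 26.7
  bar y 10 [-4.   4.9] 26.7
  bar y 20 [-4.2  5.1] 26.6
  bar y 30 [-4.3  5.2] 26.6
y -60 face [-3.2 -2.6] lip 0 None
y -52 face [-5.  -4.4] lip 0 None
y -44 face [-5.  -4.4] lip 52 [1.5 4.  6.4]
y -36 face [-5.1 -4.5] lip 113 [1.5 4.  6.4]
y -28 face [-5.2 -4.5] lip 93 [1.5 4.6 6.4]
y -20 face [-5.2 -4.6] lip 41 [3.4 4.6 6.5]
y -12 face [-5.3 -4.7] lip 0 None
y -4 face [-9.  -7.8] lip 0 None
rack -y end [-61.36346653 -60.77756581]
```

View pics/s4c.png

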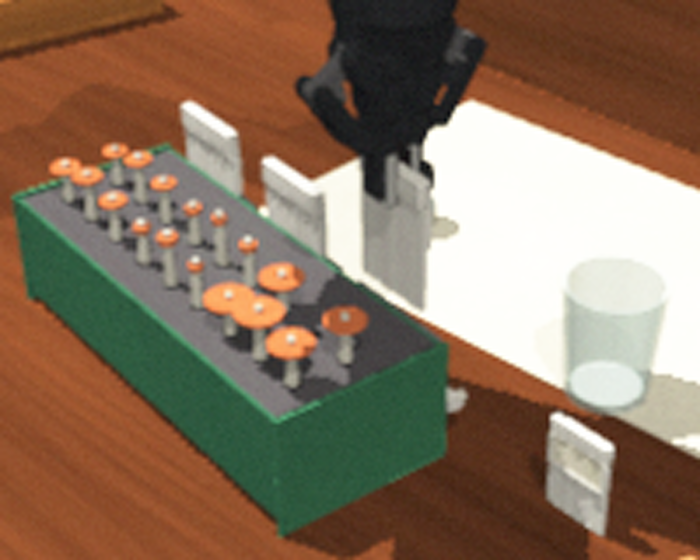

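View pics/w4.png

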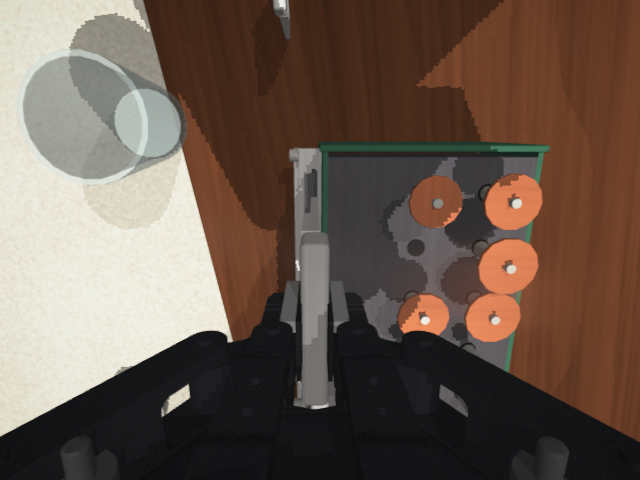

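The holder's lower edge hangs just above the mouth, parallel to the rack, with the tongue 3–7 mm from the face inside the 0–9 mm mouth. Inserting, with force monitored.

Run:
```python
from h import *
import pickle
rx=np.array([np.cos(YR),np.sin(YR)])
P=lambda dx,z: np.r_[RR+rx*(.0034+dx),z]
def rep(t):
    o=get_obs(); d=(np.array(o['tcp_pos'])[:2]-RR-rx*.0034)@rx*1000; print(t,round(o['clock'],2),'dx',round(d,2),'z',round(o['tcp_pos'][2],4),np.round(o['contact_force'],2),round(o['finger_gap'],4)); return o
for dx,z in ((-.0002,.150),(-.0008,.143),(-.0014,.138),(-.002,.132)):
    r=move_straight(P(dx,z),speed=.04,f_stop=15); o=rep(('stop',r))
    if r: break
else:
    for z in (.126,.121,.117,.113):
        r=move_straight(P(-.0021,z),speed=.03,f_stop=25); o=rep(('ins',r))
        if r: break
c=capture('side'); save(c,'s5.png'); a=cv2.resize(c['img'][150:310,200:400],None,fx=3.5,fy=3.5,interpolation=cv2.INTER_CUBIC); cv2.imwrite('pics/s5c.png',a[:,:,::-1])
```

```text
('stop', False) 12.71 dx -0.28 z 0.1497 [-0.09 -0.13 -0.94] 0.0091
('stop', False) 13.03 dx -1.02 z 0.1427 [ 0.5  -0.7  -1.17] 0.0092
('stop', False) 13.31 dx -1.62 z 0.1377 [-0.39 -0.17 -1.17] 0.0088
('stop', False) 13.61 dx -2.21 z 0.1316 [ 0.07 -0.57 -1.8 ] 0.009
('ins', False) 13.96 dx -2.07 z 0.1262 [-1.23 -0.    3.28] 0.0088
('ins', False) 14.28 dx -2.16 z 0.121 [-1.52 -0.55  2.71] 0.0089
('ins', False) 14.56 dx -2.17 z 0.117 [-1.55 -0.7   1.74] 0.009
('ins', False) 14.84 dx -2.22 z 0.1129 [-1.73  0.31  1.78] 0.0091
```

View pics/s5c.png

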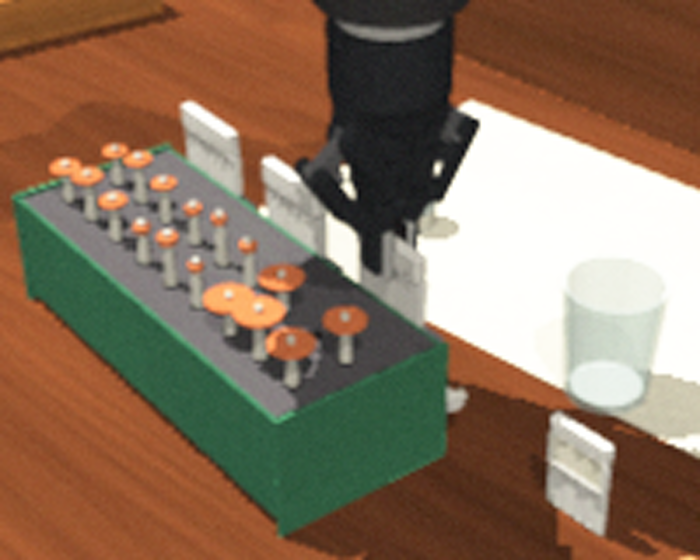

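The ridge has been passed: Fz rose by 4.5 N at TCP z ≈ 0.128, and the lip pushes the tool towards the face. Now pressing to the floor.

Run:
```python
from h import *
rx=np.array([np.cos(YR),np.sin(YR)])
P=lambda dx,z: np.r_[RR+rx*(.0034+dx),z]
def rep(t):
    o=get_obs(); d=(np.array(o['tcp_pos'])[:2]-RR-rx*.0034)@rx*1000; print(t,round(o['clock'],2),'dx',round(d,2),'z',round(o['tcp_pos'][2],4),np.round(o['contact_force'],2),round(o['finger_gap'],4)); return o
z=.112
while z>.101:
    move_straight(P(-.0021,z),speed=.015,f_stop=30); sleep(.1); o=rep(round(z,4))
    if o['contact_force'][2]>20: break
    z-=.0007
```

```text
0.112 15.24 dx -2.11 z 0.1122 [-2.96 -0.69  4.18] 0.009
0.1113 15.59 dx -2.04 z 0.1116 [-2.21 -0.59  5.35] 0.0089
0.1106 15.94 dx -2.06 z 0.1109 [-3.56  0.08  5.59] 0.0087
0.1099 16.29 dx -2.05 z 0.1102 [-2.73 -0.66  6.21] 0.0089
0.1092 16.64 dx -1.84 z 0.1101 [-5.26  1.46 11.77] 0.0088
0.1085 16.99 dx -1.56 z 0.1101 [-5.69  0.62 16.25] 0.0088
0.1078 17.34 dx -1.28 z 0.11 [-7.4   1.3  21.04] 0.009
```

Run:
```python
from h import *
import pickle
rx=np.array([np.cos(YR),np.sin(YR)])
P=lambda dx,z: np.r_[RR+rx*(.0034+dx),z]
def rep(t):
    o=get_obs(); d=(np.array(o['tcp_pos'])[:2]-RR-rx*.0034)@rx*1000; print(t,round(o['clock'],2),'dx',round(d,2),'z',round(o['tcp_pos'][2],4),np.round(o['contact_force'],2),np.round(o['torque'],2),round(o['finger_gap'],4)); return o
move_straight(P(-.0027,.1073),speed=.01); sleep(.3); rep(0); sleep(.7)
o=rep(1); w=capture('wrist'); save(w,'w6.png'); pickle.dump((w,o),open('wrist6.pkl','wb'))
from m import meas; meas(w,o)
s=capture('side'); save(s,'s6.png'); a=cv2.resize(s['img'][150:310,200:400],None,fx=3.5,fy=3.5,interpolation=cv2.INTER_CUBIC); cv2.imwrite('pics/s6c.png',a[:,:,::-1])
W=cloud(s); p=W[150:310,200:400].reshape(-1,3);p=p[np.isfinite(p[:,2])]
ry=np.array([-rx[1],rx[0]]);X=(p[:,:2]-RR)@rx*1000;Y=(p[:,:2]-RR)@ry*1000;Z=p[:,2]*1000
for y0 in (0,106,212):
    k=(abs(Y-y0)<36)&(abs(X)<15)&(Z>100)&(Z<140)
    if k.sum(): print(y0,k.sum(),'zmax',np.percentile(Z[k],[95,99,100]),'Y',np.percentile(Y[k],[1,99]),'back X',np.percentile(X[k],[5,50]))
```

```text
0 17.89 dx -1.44 z 0.11 [-7.35 -0.39 22.91] [ 0.09  2.87 -0.04] 0.0092
1 18.59 dx -1.41 z 0.11 [-7.    0.07 22.26] [ 0.16  2.88 -0.02] 0.0092
bar n 5233 X [-10.    0.3  10.5] Y [-33.  -10.6  29.8] Ztop [26.70376664 27.79310425]
  bar y -30 [-4.4  5.3] 26.3
  bar y -20 [-4.5  5.4] 26.7
  bar y -10 [-10.6  11. ] 26.8
  bar y 0 [-4.   4.8] 26.7
  bar y 10 [-4.1  4.9] 26.8
  bar y 20 [-4.3  5. ] 26.7
  bar y 30 [-4.3  5. ] 26.6
y -60 face [-1.3 -0.4] lip 4 [-1.8 -1.2 -0.6]
y -52 face [-3.1 -2.6] lip 0 None
y -44 face [-3.2 -2.3] lip 114 [ 4.9  8.  10.7]
y -36 face [1.1 5. ] lip 270 [-0.6  7.1 10.3]
y -28 face [-2.8 -2.4] lip 178 [ 5.8  8.1 10.4]
y -20 face [-6.6 -4.7] lip 127 [ 7.2  8.6 10.5]
y -12 face [-7.2 -6.6] lip 95 [ 8.2  9.2 10.6]
y -4 face [-7.3 -6.7] lip 86 [ 8.3  9.2 10.7]
rack -y end [-61.60033107 -61.15990381]
0 232 zmax [136.71996604 139.08913533 139.92062127] Y [-33.1876898   30.38793058] back X [-12.57526969  -3.42070166]
106 221 zmax [135.0120829  136.1336516  136.54955754] Y [ 74.00661933 140.48749039] back X [-7.37711977 -4.15471483]
212 211 zmax [135.69358087 136.22239759 136.90551195] Y [180.02460372 244.20975023] back X [-7.31070036 -3.99322553]
```

View pics/s6c.png

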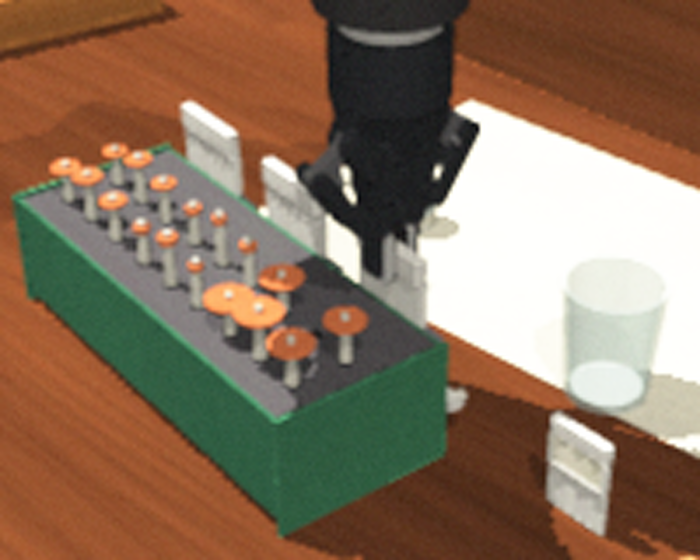

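View pics/w6.png

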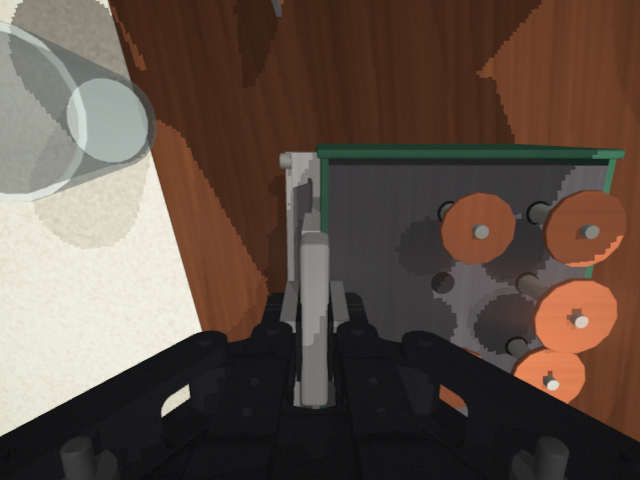

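The held bar's top is at 0.1367 m in the wrist view; the fitted neighbour's reads 0.1366 m. The force is steady at about 22 N down, of which about 6 N is lip friction. The tongue sits within 1 mm of the face position and nothing creeps, so I'm handing in.

Run:
```python
from h import *
print(get_obs()['contact_force'],get_obs()['clock']); print(hand_in())
```

```text
[-7.07559283  0.26501021 22.98413913] 18.6917
the job is handed in; nothing more can be done
None
```

I took the spare holder from the stand's middle groove and pushed it down behind the lip of the free right-hand (-y) bay, card outwards. I handed in at 18.7 s with the gripper still closed on it and pressing down. `hand_in()` reports no verdict, so this rests on my own last checks:

- **Height:** the TCP stopped descending at z = 0.110 m as the force rose. The pull bar's top reads 136.7 mm, against 136.6 mm for the fitted neighbour, so the holder is home on the floor.
- **Force:** the tool pushes down with about 22–23 N. The lip takes some 6 N of that, leaving roughly 15 N on the rail floor, and it held steady over the last second. There is also about 7 N sideways on the tool, pointing towards the robot.
- **Position:** the bar is within about 1 mm of its proper distance from the rack face, parallel to it, and within about 2 mm of mid-bay.
- **Other things:** I moved nothing else on the bench. In the last side view the tumbler and the look-alike beside it are where they were; the ink jar and brush were not in that crop.

Two readings disagreed. The top and wrist cameras differed by about 1.8 mm on where the rack face lies, so I aligned using the holder and the face in a single wrist picture. The last side-camera height for this bay read up to 139.9 mm, probably because the fingers were in it, so I used the wrist reading instead.

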